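# Put the strip-down parts cups away, nested in the tool tray

### The arm

A 6-joint arm with a two-finger parallel gripper is mounted at the origin on the work surface. World frame = base frame: x ahead of the robot, y to its left, z up, the work surface at z = 0. Lengths are in mm, angles in rad, forces in N, time in s.
With the tool pointing down it reaches from about 300 to 775 mm from the base axis. Payload 14.6 kg.
Tool frame: the origin (TCP) lies between the finger pads; the fingertips stand 19 mm ahead of it and the grasp point (between the pads) is the TCP; x points along the fingers, y is the direction in which the jaws open and shut, and the axes are right-handed (so a half turn about x gives the same grasp; the last joint's range is limited). The gripper opens to 94 mm and grips with 3 to 60 N. Pads are 16 mm wide; open, the fingers measure 119 mm over their backs; the gripper's body (75 mm by 177 mm) begins 78 mm behind the grasp point.
Start: joints at [1.033, 0.3, 1.521, -0, 1.321, -0.067], TCP at [249.476, 490.154, 224.446] pointing down, gripper open.
Joint ranges: [-3.03, 3.03], [-0.79, 2.21], [0.23, 2.52], [-1.04, 4.18], [0, 3.07], [-2.55, 2.55]. Speed limits (rad/s): [2.22, 2.22, 2.57, 3.14, 3.14, 3.14].

### API

Orientations are given as [roll, pitch, yaw] about the fixed x, y, z axes, in that order (R = Rz(yaw) Ry(pitch) Rx(roll)).
In Python, from cell import manip gives the robot as it stands.
- The arm moves only by the tool jog_arm, never from a script. Its argument "series" is one flat list of numbers, 7 for each row, row after row: the turn, a rotation vector about the world's x, y, z in rad, then the shift along the world's x, y, z in m, then the opening, from -1 (shut) to 1 (fully open). A call has 1 to 20 rows; each row is the pose to reach, as a shift and turn from the pose commanded when the call began; what a row does not reach only later rows make up. A row lasts 1/8 s, in which the tool goes at most 62.5 mm and 10.7 degrees, less where a joint would pass 70% of its speed; a pose out of reach is approached as far as the arm can. A call with a gripper value outside its range is refused whole. The fingers move at their own pace and stop on an object; "squeeze" is the grip in N (left out, the last holds). Time passes only in rows, so rows that repeat a pose let the fingers close. It gives the time, the measured TCP pose, the force and the opening at its end, in the units of the state.
- manip.read_state(): the state, without advancing time (a new reading comes with each control period).
- manip.camera(name): name is "scene" or "top"; returns a dict with "color" (480x640x3 uint8, blue, green, red), "range_z" (480x640 float32, mm along the optical axis (not along the pixel's ray), 0 where there is no reading), "fx", "fy", "cx", "cy" (pixels), "D" ([k1, k2, p1, p2, k3] as OpenCV has them; the pictures are not rectified), "pose" (4x4, takes a point from camera to world coordinates). Camera axes: x right, y down, z forward; pixel columns grow to the right and rows downward; lengths in mm; the calibration is good to about 2 mm. A picture is of the moment at which its call begins.
- manip.sign_off(): hands the job in, once; it reports no verdict.
The state is a dict: "clock": time; "joints": joint angles; "qd": joint speeds; "effort": joint torques, N m; "eef_pos": TCP position; "eef_rot": TCP orientation; "wrist_force": force on the tool from outside, world axes, zero at the start; "moment": the same for the moment, N m; "finger_gap": finger opening in mm.
Only numpy, scipy, OpenCV 4.12 (cv2) and the standard library are available. Lean on these libraries where they do the work, as an engineer would, in place of code of your own. Each camera call takes 0.05 s, during which the arm holds its last target.

### The job

The motor strip-down is finished: put the three empty blue parts cups away in the empty bay of the grey tool tray, nested upright in one another, the large one standing flat on the tray floor, the medium one fully down inside it and the small one fully down inside that. They are thin and crack easily, so hold them with a light grip (about 15 N) and set them down gently rather than dropping or forcing them. Leave the cup that still holds a bearing, and everything else on the bench and in the tray, where it is.

Things in the scene. Friction and masses are not known exactly. Their poses are not given: they have to be found in the camera images.
- cup_large: Largest empty parts cup, round, thin blue plastic wall (3 mm) on a thick black rubber foot. 70 mm high; outside diameter 68 at the rim, 60 at the underside (straight taper, chamfered below), bore 62 at the rim; flat inner floor 26 above the underside. About 280 g, varies by a quarter. Origin: centre of the underside, z up.
- cup_medium: Middle-sized empty parts cup, round, thin blue plastic wall (3 mm) on a thick black rubber foot. 70 mm high; outside diameter 57 at the rim, 49 at the underside (straight taper, chamfered below), bore 51 at the rim; flat inner floor 26 above the underside. About 200 g, varies by a quarter. Origin: centre of the underside, z up. 4 mm play all round in the large one, projects 26 mm above its rim.
- cup_small: Smallest empty parts cup, round, thin blue plastic wall (3 mm) on a thick black rubber foot. 70 mm high; outside diameter 46 at the rim, 38 at the underside (straight taper, chamfered below), bore 40 at the rim; flat inner floor 26 above the underside. About 140 g, varies by a quarter. Origin: centre of the underside, z up. 4 mm play all round in the medium one, projects 26 mm above its rim.
- cup_used: a fourth cup, the same shape and size as the medium one (57 across the rim, 70 mm high), still in use: a ball bearing lies in it. To be left alone. Origin: centre of the underside.
- bearing: small steel ball bearing, 26 mm across and 8 high, lying on the inner floor of the cup in use; stays there. Origin: centre of its underside.
- tray: fixed grey sheet-metal tool tray, sizes in mm: 150 (its x) by 270 (its y), walls 30 high and 4 thick, floor 5 thick with a black liner, split across the middle by a wall (30 high, parallel to its x) into two bays of 142 by 129. The bay on its +y side holds a bearing puller; the bay on its -y side is empty. Origin: centre of its underside.
- tray_bay (a point): centre of the floor of the tray's empty bay (on the liner, 5 mm above the bench); axes as the tray's: x along the 142 mm side, y along the 129 mm side of the bay.
- puller: steel two-jaw bearing puller, about 115 by 80 by 17 mm, lying in the other bay of the tray; stays there.
- end_shield: orange cast motor end shield, a round flange 116 over its lugs and 30 mm high, lying flat; a bystander. Origin: centre of its underside.
- screwdriver: red-handled screwdriver, 190 mm long, lying on the bench between the cups and the robot; a bystander.
- multimeter: yellow multimeter, 150 by 78 by 41 mm, lying on the bench near the tray; a bystander. Origin: centre of its underside.

How it is judged (in metres and radians):
At the end, for the whole second after the job is handed in: Large cup flat on the empty bay's floor (within 45 mm in x, 40 mm in y of its centre, 4 mm in height); medium in large, small in medium, each underside 22 to 30 mm above that of the cup around it, axes within 8 mm; all upright within 0.09 rad, at rest, released (x of cup_large in the frame of tray_bay between -0.045 and 0.045 m and y of cup_large in the frame of tray_bay between -0.04 and 0.04 m and z of cup_large in the frame of tray_bay between -0.004 and 0.004 m and z of cup_medium in the frame of cup_large between 0.022 and 0.03 m and horizontal distance between cup_medium and cup_large below 0.008 m and z of cup_small in the frame of cup_medium between 0.022 and 0.03 m and horizontal distance between cup_small and cup_medium below 0.008 m and angle between each of cup_large, cup_medium, cup_small's own z axis and vertical below 0.09 rad and linear speed of each of cup_large, cup_medium, cup_small below 0.02 m/s); the robot touches nothing.
It fails at once if an empty cup is squeezed: the finger forces on it add up to more than 60 N (over 30 N a finger) (contact force between the fingers and cup_large above 60 N or contact force between the fingers and cup_medium above 60 N or contact force between the fingers and cup_small above 60 N).
It fails at once if an empty cup is dropped: it moves faster than 0.6 m/s with no finger touching it (a fall of about 2 cm) ((contact force between the fingers and cup_large below 0.05 N and linear speed of cup_large above 0.6 m/s) or (contact force between the fingers and cup_medium below 0.05 N and linear speed of cup_medium above 0.6 m/s) or (contact force between the fingers and cup_small below 0.05 N and linear speed of cup_small above 0.6 m/s)).
It fails at once if a cup is banged or pressed into place: more than 40 N between the large cup and the tray or between two of the cups (contact force between any of cup_large, cup_medium, cup_small and tray above 40 N or contact force between any of cup_medium, cup_small and cup_large above 40 N or contact force between cup_small and cup_medium above 40 N).
It fails at once if the cup in use or its bearing is moved more than 20 mm (distance of any of cup_used, bearing from where it was at the start of the episode above 0.02 m).
It fails at once if the puller, end shield, screwdriver or multimeter is moved more than 30 mm (distance of any of puller, end_shield, screwdriver, multimeter from where it was at the start of the episode above 0.03 m).
It also fails if it takes over 72 s, if anything falls off the work surface, if the arm or the gripper's body presses on something with over 40 N, if the wrist force passes 120 N, or if a joint passes its speed limit or range.

## Working session

There is one attempt and no reset: what is moved stays moved. The work goes in short steps, Python scripts to look and compute and a tool call to move; the robot and the scene stay as the last step left them, time stands still between calls to the robot, and variables do not carry over. Pictures are saved under pics/ and viewed, and the job is handed in when it is done.

Besides the shell and the picture viewer there is one more tool, called after "Emit:" as name(argument=value, ...) on one line, values as JSON. jog_arm: Moves the arm, as the interface text tells. Its arguments: {"type":"object","properties":{"series":{"type":"array","items":{"type":"number"}},"squeeze":{"type":"number"}},"required":["series"]}

```bash
ls; mkdir -p pics; cat > h.py <<'E'
from cell import manip
import numpy as np, cv2
def pts(c):
    h,w=c["range_z"].shape
    K=np.array([[c["fx"],0,c["cx"]],[0,c["fy"],c["cy"]],[0,0,1.]])
    u,v=np.meshgrid(np.arange(w),np.arange(h))
    p=np.stack([u,v],-1).reshape(-1,1,2).astype(np.float64)
    n=cv2.undistortPoints(p,K,np.array(c["D"],float)).reshape(h,w,2)
    z=c["range_z"].astype(float)
    P=np.stack([n[...,0]*z,n[...,1]*z,z],-1)
    T=np.array(c["pose"])
    W=P@T[:3,:3].T+T[:3,3]
    W[z<=0]=np.nan
    return W
E
python3 - <<'E'
from h import *
import pickle
print(manip.read_state())
for n in("scene","top"):
    c=manip.camera(n); cv2.imwrite(f"pics/{n}0.png",c["color"]); pickle.dump(c,open(n+"0.pkl","wb"))
    print(n,c["fx"],c["cx"],c["D"],np.round(c["pose"],3).tolist())
E
```

```text
pics
{'clock': 0.0, 'joints': array([ 1.03339025e+00,  3.00455964e-01,  1.52160828e+00, -4.41894324e-05,
        1.32071583e+00, -6.66224161e-02]), 'qd': array([ 0.00170778,  0.00029042,  0.00159208,  0.00010137, -0.00076336,
        0.0007799 ]), 'effort': array([-1.31841629e-03, -5.31820321e+01, -3.52724648e+01,  7.07389601e-02,
        2.45460105e-02, -9.25675954e-05]), 'eef_pos': array([249.36310991, 489.93425557, 223.88312244]), 'eef_rot': array([-1.60138831,  1.56960813, -2.07216101]), 'wrist_force': array([ 0.30044353, -0.05453809, -1.02764988]), 'moment': array([-0.00829552,  0.01059699,  0.04314317]), 'finger_gap': 93.97433369775975}
scene 487.75782844160597 316.0888369482988 [0.00474503 0.         0.         0.         0.        ] [[-0.858, 0.317, -0.405, 999.009], [0.514, 0.538, -0.668, 899.197], [0.006, -0.781, -0.624, 831.293], [0.0, 0.0, 0.0, 1.0]]
top 578.756351780482 319.28604215281854 [-0.04384169  0.          0.          0.          0.        ] [[0.016, -0.99, 0.142, 318.921], [-1.0, -0.017, -0.004, 55.146], [0.007, -0.142, -0.99, 1293.437], [0.0, 0.0, 0.0, 1.0]]
```

View pics/scene0.png

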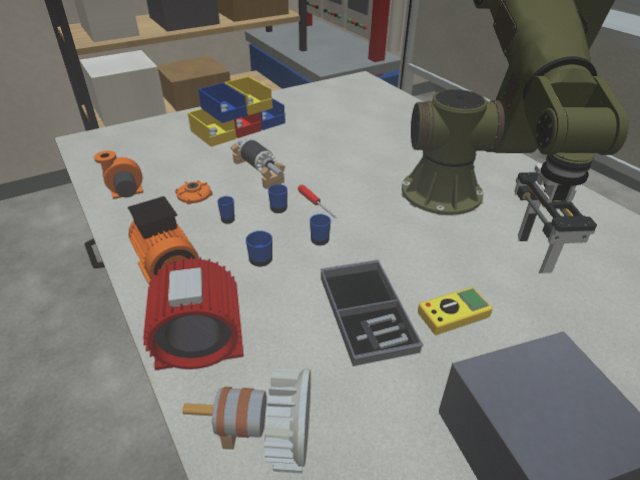

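View pics/top0.png

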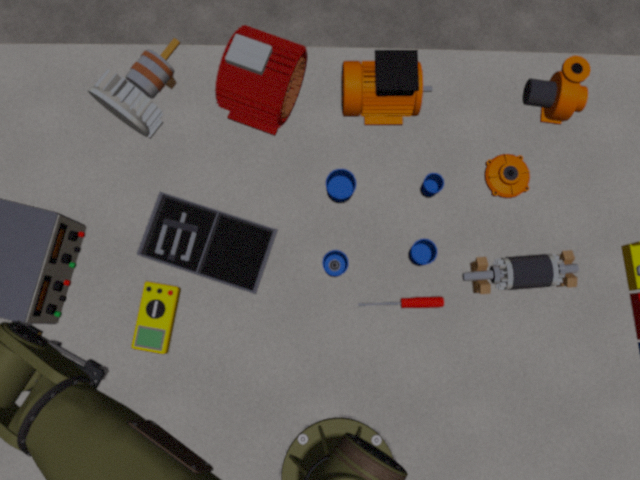

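The top picture shows the large cup at about (341,185), the small at (432,184), the medium at (423,252) and the cup with the bearing at (335,264). The tray's empty bay is at (239,250), with the puller at (178,237). Next I'll measure them.

```bash
cat > meas.py <<'E'
from h import *
from scipy.optimize import least_squares
def circ(xy):
    f=lambda p:np.hypot(xy[:,0]-p[0],xy[:,1]-p[1])-p[2]
    m=xy.mean(0); r=least_squares(f,[m[0],m[1],28],loss="soft_l1",f_scale=1.5).x
    return r
def cups(c,zlo=50,zhi=90,amin=60):
    W=pts(c); hsv=cv2.cvtColor(c["color"],cv2.COLOR_BGR2HSV)
    m=((hsv[...,0]>100)&(hsv[...,0]<130)&(hsv[...,1]>120)).astype(np.uint8)
    n,l,s,ce=cv2.connectedComponentsWithStats(m)
    out=[]
    for i in range(1,n):
        if s[i,4]<amin: continue
        k=(l==i); P=W[k]; P=P[np.isfinite(P[:,2])]
        if len(P)<30: continue
        zt=np.percentile(P[:,2],95)
        # top rim pixels
        R=P[(P[:,2]>zt-5)]
        out.append((ce[i],s[i,4],zt,P[:,2].min(),circ(R[:,:2]),len(R)))
    return out
E
python3 - <<'E'
from meas import *
import pickle
for n in("top","scene"):
    c=pickle.load(open(n+"0.pkl","rb"))
    print(n)
    for o in cups(c):
        if o[4][0]<1000 and abs(o[4][1])<600: print(np.round(o[0]),o[1],np.round(o[2:4],1),np.round(o[4],1),o[5])
c=pickle.load(open("top0.pkl","rb")); W=pts(c)
# tray
reg=np.zeros((480,640),bool); reg[185:300,130:285]=1
m=reg&(W[...,2]>24)&(W[...,2]<40)
P=W[m][:,:2].astype(np.float32)
print(len(P),cv2.minAreaRect(P), cv2.boxPoints(cv2.minAreaRect(P)).round(1).tolist())
for u,v in((239,250),(225,240),(245,262),(255,245)): print(W[v,u].round(1))
# heights vs table
print(W[350,300].round(1),W[220,380].round(1))
# meter, shield, driver
for nm,(a,b,d,e),z in(("shield",(145,205,475,540),10),("driver",(290,315,350,450),5),("meter",(275,360,125,185),15)):
    Q=W[a:b,d:e].reshape(-1,3); Q=Q[np.isfinite(Q[:,2])&(Q[:,2]>z)]; print(nm,Q.min(0).round(),Q.max(0).round())
E
```

```text
top
[340. 185.] 765 [70.4 17.4] [625.1   5.7  31.8] 109
[432. 184.] 374 [71.3 15.9] [ 631.2 -196.    20.3] 69
[423. 252.] 550 [70.1 18.6] [ 479.8 -174.4   26.2] 85
[335. 262.] 396 [71.  18.5] [452.2  15.4  26.1] 68
scene
[259. 244.] 77 [73.1 26.9] [624.8   4.8  32.1] 49
1723 ((456.54071044921875, 311.8537292480469), (282.3471984863281, 238.68923950195312), 72.88824462890625) [[300.8999938964844, 212.0], [529.0999755859375, 141.8000030517578], [612.0999755859375, 411.70001220703125], [384.0, 481.8999938964844]]
[484.5 229.4   5.2]
[506.8 261.9   4.3]
[457.9 215.2   3.6]
[496.  193.4   8.5]
[265.5  88.   -1.7] [559.  -87.4   2.8]
shield [ 616. -429.   10.] [ 718. -327.   37.]
driver [ 348. -239.    5.] [401. -21.  33.]
meter [255. 356.  15.] [410. 452.  48.]
```

```bash
python3 - <<'E'
from meas import *
import pickle
for n in("top","scene"):
    c=pickle.load(open(n+"0.pkl","rb")); W=pts(c)
    hsv=cv2.cvtColor(c["color"],cv2.COLOR_BGR2HSV)
    # cup points by height near the known centres
    for nm,x,y,r in(("L",625,5,32.5),("S",631,-196,21.5),("M",480,-174,27),("U",452,15,27)):
        m=np.isfinite(W[...,2])&(np.hypot(W[...,0]-x,W[...,1]-y)<r+12)&(W[...,2]>60)&(W[...,2]<80)
        P=W[m]
        f=lambda p:np.hypot(P[:,0]-p[0],P[:,1]-p[1])-r
        print(n,nm,least_squares(f,[x,y],loss="soft_l1",f_scale=1.5).x.round(1),len(P),np.median(P[:,2]).round(1))
    m=np.isfinite(W[...,2])&(W[...,2]>24)&(W[...,2]<36)&(W[...,0]>380)&(W[...,0]<620)&(W[...,1]>110)&(W[...,1]<480)&(hsv[...,1]<90)
    m=cv2.morphologyEx(m.astype(np.uint8),cv2.MORPH_OPEN,np.ones((2,2)))
    k,l,s,ce=cv2.connectedComponentsWithStats(m); 
    i=1+np.argmax(s[1:,4]); P=W[l==i][:,:2].astype(np.float32); r=cv2.minAreaRect(P); print(n,len(P),r,cv2.boxPoints(r).round(1).tolist())
E
```

```text
top L [625.    5.4] 179 68.2
top S [ 631.  -196.3] 120 68.3
top M [ 479.6 -174.6] 153 68.3
top U [451.9  15.3] 137 69.0
top 386 ((489.4661865234375, 177.86642456054688), (186.8920135498047, 93.77127838134766), 21.20690155029297) [[385.3999938964844, 187.8000030517578], [419.29998779296875, 100.4000015258789], [593.5, 168.0], [559.5999755859375, 255.39999389648438]]
scene L [624.4   5.5] 252 67.6
scene S [ 630.1 -196.5] 137 67.7
scene M [ 478.4 -174.2] 163 68.1
scene U [451.3  15.2] 184 68.4
scene 1188 ((486.2547912597656, 290.916259765625), (304.12774658203125, 166.4328155517578), 72.79959869384766) [[361.79998779296875, 170.3000030517578], [520.7999877929688, 121.0], [610.7000122070312, 411.6000061035156], [451.70001220703125, 460.79998779296875]]
```

```bash
python3 - <<'E'
from meas import *
import pickle
from scipy.spatial.transform import Rotation as R
print(R.from_euler("xyz",manip.read_state()["eef_rot"]).as_matrix().round(3))
for n in("top","scene"):
    c=pickle.load(open(n+"0.pkl","rb")); W=pts(c); v=cv2.cvtColor(c["color"],cv2.COLOR_BGR2HSV)[...,2]
    # dark liner points of bay near its middle, on the floor
    m=(v<45)&np.isfinite(W[...,2])&(W[...,2]<20)&(W[...,2]>-6)&(np.hypot(W[...,0]-480,W[...,1]-230)<110)
    k,l,s,ce=cv2.connectedComponentsWithStats(m.astype(np.uint8))
    i=1+np.argmax(s[1:,4]); P=W[l==i]; r=cv2.minAreaRect(P[:,:2].astype(np.float32))
    print(n,len(P),np.median(P[:,2]),r,cv2.boxPoints(r).round().tolist())
    # walls
    m=(v<110)&np.isfinite(W[...,2])&(W[...,0]>395)&(W[...,0]<620)&(W[...,1]>110)&(W[...,1]<445)
    k,l,s,ce=cv2.connectedComponentsWithStats(m.astype(np.uint8))
    i=1+np.argmax(s[1:,4]); P=W[l==i]; P=P[P[:,2]>22]; r=cv2.minAreaRect(P[:,:2].astype(np.float32)); print("  all",len(P),r,cv2.boxPoints(r).round().tolist())
c=pickle.load(open("top0.pkl","rb")); W=pts(c)
for nm,(a,b,d,e) in(("redmotor",(25,135,215,310)),("orange",(45,128,338,440)),("pump",(50,125,520,590)),("rotor",(245,300,462,580)),("box",(195,330,0,85))):
    Q=W[a:b,d:e].reshape(-1,3); Q=Q[np.isfinite(Q[:,2])&(Q[:,2]>20)]; print(nm,Q.min(0).round(),Q.max(0).round())
E
```

```text
[[-0.001  0.454  0.891]
 [-0.001  0.891 -0.454]
 [-1.    -0.001 -0.   ]]
top 3491 5.301961910741511 ((481.0476989746094, 236.79025268554688), (126.2667007446289, 140.08885192871094), 73.07191467285156) [[396.0, 197.0], [530.0, 156.0], [566.0, 277.0], [432.0, 318.0]]
  all 1167 ((498.3914489746094, 298.88519287109375), (282.1863098144531, 151.06141662597656), 72.88824462890625) [[385.0, 186.0], [529.0, 142.0], [612.0, 412.0], [468.0, 456.0]]Traceback (most recent call last):
  File "<stdin>", line 10, in <module>
    return _wrapfunc(a, 'argmax', axis=axis, out=out, **kwds)
    return bound(*args, **kwds)
ValueError: attempt to get argmax of an empty sequence
```

Emit:
jog_arm(series=[0,0,0,0.375,-0.484,-0.064,1,0,0,0,0.375,-0.484,-0.064,1,0,0,0,0.375,-0.484,-0.064,1,0,0,0,0.375,-0.484,-0.064,1,0,0,0,0.375,-0.484,-0.064,1,0,0,0,0.375,-0.484,-0.064,1,0,0,0,0.375,-0.484,-0.064,1,0,0,0,0.375,-0.484,-0.064,1,0,0,0,0.375,-0.484,-0.064,1,0,0,0,0.375,-0.484,-0.064,1,0,0,0,0.375,-0.484,-0.064,1,0,0,0,0.375,-0.484,-0.064,1,0,0,0,0.375,-0.484,-0.064,1,0,0,0,0.375,-0.484,-0.064,1], squeeze=15)

```text
clock: 1.85
eef_pos: [624.2, 7.0, 160.9]
eef_rot: [0.498, 1.57, 0.028]
wrist_force: [0.4, 0.4, 0.0]
finger_gap: 94.0
```

Emit:
jog_arm(series=[0,0,0,0,-0.001,-0.03,1,0,0,0,0,-0.001,-0.06,1,0,0,0,0,-0.001,-0.085,1,0,0,0,0,-0.001,-0.098,1,0,0,0,0,-0.001,-0.098,1,0,0,0,0,-0.001,-0.098,1])

```text
clock: 2.6
eef_pos: [625.0, 5.2, 63.6]
eef_rot: [0.432, 1.569, -0.039]
wrist_force: [-0.2, -0.0, 0.3]
finger_gap: 94.4
```

Emit:
jog_arm(series=[0,0,0,0,0,0,0.5,0,0,0,0,0,0,0.4,0,0,0,0,0,0,0.3,0,0,0,0,0,0,0.2,0,0,0,0,0,0,0.2,0,0,0,0,0,0,0.2,0,0,0,0,0,0,0.2,0,0,0,0,0,0,0.2], squeeze=15)

```text
clock: 3.6
eef_pos: [624.7, 5.2, 62.7]
eef_rot: [0.589, 1.57, 0.119]
wrist_force: [1.0, 2.1, 5.3]
finger_gap: 67.6
```

Emit:
jog_arm(series=[0,0,0,0,0,0.005,0.2,0,0,0,0,0,0.015,0.2,0,0,0,0,0,0.03,0.2,0,0,0,0,0,0.045,0.2,0,0,0,0,0,0.055,0.2,0,0,0,0,0,0.06,0.2,0,0,0,0,0,0.06,0.2])

```text
clock: 4.47
eef_pos: [624.5, 5.2, 122.6]
eef_rot: [0.271, 1.571, -0.199]
wrist_force: [0.0, 1.1, -2.2]
finger_gap: 67.3
```

```bash
python3 - <<'E'
from h import *
for n in ("scene",):
    c=manip.camera(n); cv2.imwrite(f"pics/{n}1.png",cv2.resize(c["color"][150:350,180:450],None,fx=2.8,fy=2.8))
E
```

```text
(no output)
```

View pics/scene1.png

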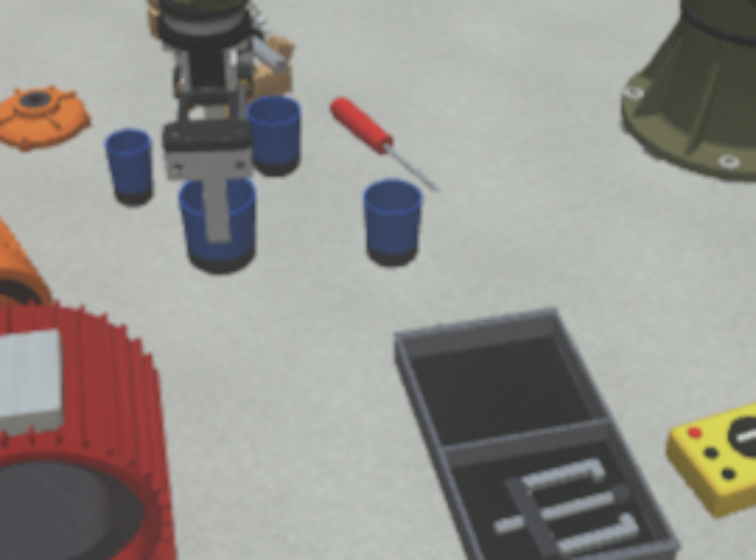

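The picture shows the large cup lifted upright in the gripper at about (218,225). I'll carry it to the bay.

Emit:
jog_arm(series=[0,0,0,-0.005,0.008,0,0.2,0,0,0,-0.016,0.026,0,0.2,0,0,0,-0.031,0.05,0,0.2,0,0,0,-0.047,0.076,0,0.2,0,0,0,-0.063,0.102,0,0.2,0,0,0,-0.079,0.128,0,0.2,0,0,0,-0.095,0.154,0,0.2,0,0,0,-0.111,0.179,0,0.2,0,0,0,-0.125,0.202,0,0.2,0,0,0,-0.136,0.22,0,0.2,0,0,0,-0.142,0.229,0,0.2,0,0,0,-0.1435,0.232,0,0.2,0,0,0,-0.1435,0.232,-0.01,0.2,0,0,0,-0.1435,0.232,-0.025,0.2,0,0,0,-0.1435,0.232,-0.037,0.2,0,0,0,-0.1435,0.232,-0.046,0.2,0,0,0,-0.1435,0.232,-0.05,0.2,0,0,0,-0.1435,0.232,-0.05,0.2])

```text
clock: 6.78
eef_pos: [481.0, 237.1, 72.3]
eef_rot: [-2.181, 1.571, -2.652]
wrist_force: [0.7, 0.0, -3.3]
finger_gap: 67.5
```

Emit:
jog_arm(series=[0,0,0,0,0,-0.001,0.2,0,0,0,0,0,-0.002,0.2,0,0,0,0,0,-0.003,0.2,0,0,0,0,0,-0.0035,0.2,0,0,0,0,0,-0.004,0.2,0,0,0,0,0,-0.004,0.2])

```text
clock: 7.52
eef_pos: [481.0, 237.1, 68.4]
eef_rot: [-1.919, 1.571, -2.389]
wrist_force: [-0.1, 0.1, -2.4]
finger_gap: 66.9
```

Emit:
jog_arm(series=[0,0,0,0,0,-0.0005,0.2,0,0,0,0,0,-0.001,0.2,0,0,0,0,0,-0.001,0.2])

```text
clock: 7.9
eef_pos: [480.9, 237.1, 67.4]
eef_rot: [-2.308, 1.571, -2.779]
wrist_force: [0.5, -0.1, -2.5]
finger_gap: 67.5
```

Emit:
jog_arm(series=[0,0,0,0,0,-0.0005,0.2,0,0,0,0,0,-0.001,0.2,0,0,0,0,0,-0.001,0.2])

```text
clock: 8.28
eef_pos: [481.1, 237.2, 66.7]
eef_rot: [0.776, 1.57, 0.305]
wrist_force: [-1.5, -0.4, 2.8]
finger_gap: 67.2
```

Emit:
jog_arm(series=[0,0,0,0,0,0,0.5,0,0,0,0,0,0,0.6,0,0,0,0,0,0,0.8,0,0,0,0,0,0,1,0,0,0,0,0,0,1,0,0,0,0,0,0.02,1,0,0,0,0,0,0.06,1,0,0,0,0,0,0.11,1,0,0,0,0,0,0.11,1])

```text
clock: 9.4
eef_pos: [482.3, 237.7, 180.0]
eef_rot: [0.87, 1.564, 0.399]
wrist_force: [0.3, -0.3, -0.3]
finger_gap: 93.6
```

Emit:
jog_arm(series=[0,0,0,-0.002,-0.4115,0,1,0,0,0,-0.002,-0.4115,0,1,0,0,0,-0.002,-0.4115,0,1,0,0,0,-0.002,-0.4115,0,1,0,0,0,-0.002,-0.4115,0,1,0,0,0,-0.002,-0.4115,0,1,0,0,0,-0.002,-0.4115,0,1,0,0,0,-0.002,-0.4115,0,1,0,0,0,-0.002,-0.4115,0,1,0,0,0,-0.002,-0.4115,0,1])

```text
clock: 10.65
eef_pos: [479.0, -173.3, 176.2]
eef_rot: [2.95, 1.57, 2.48]
wrist_force: [0.3, -0.2, -0.8]
finger_gap: 94.2
```

```bash
cat > find.py <<'E'
from meas import *
import sys
def look(tag,items,crop=None):
    for n in("top","scene"):
        c=manip.camera(n); W=pts(c)
        cv2.imwrite(f"pics/{n}_{tag}.png",c["color"])
        for nm,x,y,r,z in items:
            m=np.isfinite(W[...,2])&(np.hypot(W[...,0]-x,W[...,1]-y)<r+12)&(W[...,2]>z-8)&(W[...,2]<z+8)
            P=W[m]
            if len(P)<20: print(n,nm,"hidden"); continue
            f=lambda p:np.hypot(P[:,0]-p[0],P[:,1]-p[1])-r
            print(n,nm,least_squares(f,[x,y],loss="soft_l1",f_scale=1.5).x.round(1),len(P),np.median(P[:,2]).round(1),np.percentile(P[:,2],97).round(1))
E
python3 - <<'E'
from find import *
look("2",[("L",481,237,32.5,75),("M",479,-174.4,27,70),("S",631,-196,21.5,70)])
print(manip.read_state()["eef_pos"])
E
```

```text
top L [481.3 236. ] 168 73.1 77.9
top M [ 478.6 -174.8] 25 68.3 71.3
top S [ 630.9 -196.3] 107 67.9 74.0
scene L [480.8 236.4] 235 73.1 78.5
scene M [ 478.9 -174.5] 141 68.7 75.0
scene S [ 630.  -196.9] 119 68.6 73.7
[ 479.07647537 -173.5013414   176.38252307]
```

View pics/scene_2.png

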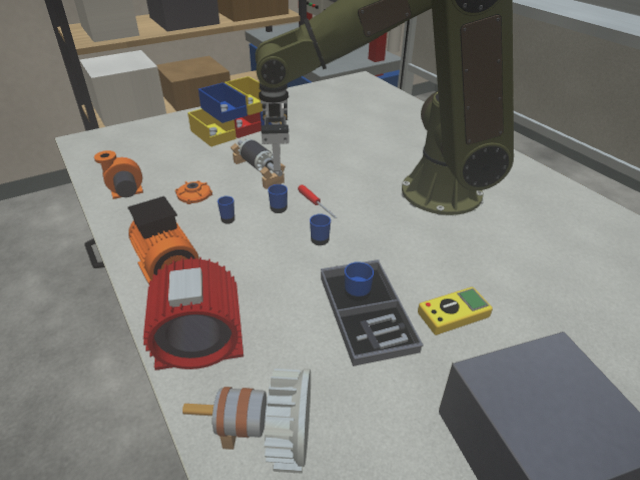

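The large cup stands in the bay (scene pixel (358,278)), with its rim at about 75 mm. I'll take the medium cup near its rim so the fingertips stay clear of the large one.

Emit:
jog_arm(series=[0,0,0,0,-0.001,-0.03,1,0,0,0,0,-0.001,-0.06,1,0,0,0,0,-0.001,-0.09,1,0,0,0,0,-0.001,-0.109,1,0,0,0,0,-0.001,-0.109,1,0,0,0,0,-0.001,-0.109,1,0,0,0,0,-0.001,-0.109,0.5,0,0,0,0,-0.001,-0.109,0.3,0,0,0,0,-0.001,-0.109,0.2,0,0,0,0,-0.001,-0.109,0.1,0,0,0,0,-0.001,-0.109,0,0,0,0,0,-0.001,-0.109,0,0,0,0,0,-0.001,-0.109,0,0,0,0,0,-0.001,-0.109,0], squeeze=15)

```text
clock: 12.5
eef_pos: [479.1, -175.3, 67.6]
eef_rot: [0.549, 1.571, 0.078]
wrist_force: [0.7, 1.2, 2.9]
finger_gap: 56.7
```

Emit:
jog_arm(series=[0,0,0,0,0,0.005,0,0,0,0,0,0,0.015,0,0,0,0,0,0,0.03,0,0,0,0,0,0,0.05,0,0,0,0,0,0,0.07,0,0,0,0,0,0,0.09,0,0,0,0,0,0,0.103,0,0,0,0,0,0,0.11,0,0,0,0,0,0,0.11,0,0,0,0,0,0,0.11,0])

```text
clock: 13.75
eef_pos: [478.7, -175.3, 176.8]
eef_rot: [-3.072, 1.57, 2.74]
wrist_force: [-0.3, 0.2, -1.3]
finger_gap: 56.8
```

```bash
python3 - <<'E'
from find import *
c=manip.camera("scene"); W=pts(c)
cv2.imwrite("pics/scene3.png",cv2.resize(c["color"][80:240,200:360],None,fx=3.5,fy=3.5))
s=manip.read_state(); print(s["eef_pos"])
hsv=cv2.cvtColor(c["color"],cv2.COLOR_BGR2HSV)
m=(hsv[...,0]>100)&(hsv[...,0]<130)&(hsv[...,1]>100)&(np.hypot(W[...,0]-479,W[...,1]+175)<40)&(W[...,2]>100)
P=W[m]; print(len(P),P.min(0),P.max(0))
E
```

```text
[ 478.74972427 -175.25477883  176.82495281]
214 [ 450.62298043 -203.60252441  132.29847229] [ 505.67422575 -138.65474249  190.90505003]
```

View pics/scene3.png

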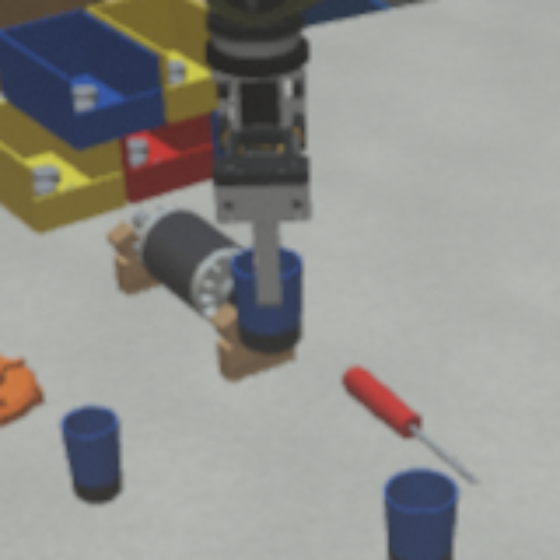

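The medium cup hangs upright in the jaws at (268,300) in the crop. I'll carry it over the large one.

Emit:
jog_arm(series=[0,0,0,0,0.008,0,0,0,0,0,0,0.025,0,0,0,0,0,0,0.052,0,0,0,0,0,0.001,0.085,0,0,0,0,0,0.001,0.12,0,0,0,0,0,0.001,0.155,0,0,0,0,0,0.001,0.19,0,0,0,0,0,0.001,0.225,0,0,0,0,0,0.0015,0.26,0,0,0,0,0,0.002,0.295,0,0,0,0,0,0.002,0.33,0,0,0,0,0,0.002,0.36,0,0,0,0,0,0.002,0.385,0,0,0,0,0,0.0022,0.401,0,0,0,0,0,0.0022,0.409,0,0,0,0,0,0.0022,0.4117,0,0,0,0,0,0.0022,0.4117,0,0,0,0,0,0.0022,0.4117,0,0])

```text
clock: 16.05
eef_pos: [481.3, 235.9, 177.5]
eef_rot: [-0.582, 1.571, -1.054]
wrist_force: [-0.4, 1.1, -1.7]
finger_gap: 56.4
```

```bash
python3 - <<'E'
from find import *
c=manip.camera("scene"); W=pts(c)
cv2.imwrite("pics/scene4.png",cv2.resize(c["color"][160:360,280:440],None,fx=3,fy=3))
s=manip.read_state(); print(s["eef_pos"],s["wrist_force"],s["joints"].round(2))
E
```

```text
[481.27574136 235.91592608 177.49174334] [ 0.40895526 -0.3708011  -1.99591646] [ 0.39  0.31  1.62 -0.    1.21 -0.71]
```

View pics/scene4.png

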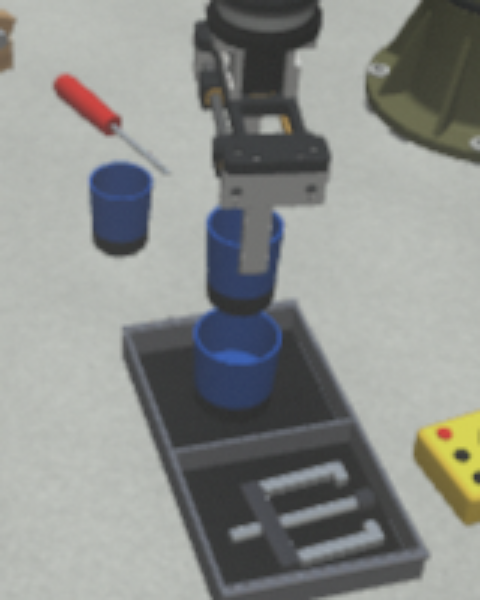

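The picture shows the medium cup upright, centred over the large one. I'll lower it in stages.

Emit:
jog_arm(series=[0,0,0,0,0.0005,-0.005,0,0,0,0,0,0.0005,-0.015,0,0,0,0,0,0.0005,-0.024,0,0,0,0,0,0.0005,-0.03,0,0,0,0,0,0.0005,-0.034,0,0,0,0,0,0.0005,-0.038,0,0,0,0,0,0.0005,-0.042,0,0,0,0,0,0.0005,-0.045,0,0,0,0,0,0.0005,-0.045,0])

```text
clock: 17.23
eef_pos: [481.1, 236.8, 132.2]
eef_rot: [-2.235, 1.57, -2.705]
wrist_force: [0.1, 0.2, -1.4]
finger_gap: 56.6
```

Emit:
jog_arm(series=[0,0,0,0,0,-0.003,0,0,0,0,0,0,-0.007,0,0,0,0,0,0,-0.011,0,0,0,0,0,0,-0.015,0,0,0,0,0,0,-0.019,0,0,0,0,0,0,-0.023,0,0,0,0,0,0,-0.026,0,0,0,0,0,0,-0.028,0,0,0,0,0,0,-0.03,0,0,0,0,0,0,-0.031,0,0,0,0,0,0,-0.031,0])

```text
clock: 18.6
eef_pos: [481.2, 236.8, 101.4]
eef_rot: [-2.303, 1.571, -2.774]
wrist_force: [0.4, -0.1, -2.0]
finger_gap: 56.7
```

Emit:
jog_arm(series=[0,0,0,0,0,-0.0007,0,0,0,0,0,0,-0.0014,0,0,0,0,0,0,-0.002,0,0,0,0,0,0,-0.0025,0,0,0,0,0,0,-0.0025,0])

```text
clock: 19.23
eef_pos: [481.2, 236.8, 98.9]
eef_rot: [-2.04, 1.571, -2.511]
wrist_force: [0.9, 0.3, -2.3]
finger_gap: 56.9
```

Emit:
jog_arm(series=[0,0,0,0,0,-0.0005,0,0,0,0,0,0,-0.0007,0,0,0,0,0,0,-0.0007,0])

```text
clock: 19.6
eef_pos: [481.2, 236.9, 98.2]
eef_rot: [-1.938, 1.571, -2.408]
wrist_force: [0.2, 0.2, -1.1]
finger_gap: 56.3
```

Emit:
jog_arm(series=[0,0,0,0,0,-0.0005,0,0,0,0,0,0,-0.0007,0,0,0,0,0,0,-0.0007,0])

```text
clock: 19.98
eef_pos: [481.2, 236.9, 97.6]
eef_rot: [0.667, 1.571, 0.196]
wrist_force: [0.0, -0.0, -0.9]
finger_gap: 56.7
```

Emit:
jog_arm(series=[0,0,0,0,0,-0.0005,0,0,0,0,0,0,-0.0005,0,0,0,0,0,0,-0.0005,0])

```text
clock: 20.35
eef_pos: [481.4, 236.9, 97.4]
eef_rot: [0.774, 1.57, 0.303]
wrist_force: [-1.1, -0.1, 5.1]
finger_gap: 56.4
```

Seated contact at the expected height (+5 N). I'll release, back off and look.

Emit:
jog_arm(series=[0,0,0,0,0,0,0.3,0,0,0,0,0,0,0.5,0,0,0,0,0,0,0.7,0,0,0,0,0,0,0.9,0,0,0,0,0,0,1,0,0,0,0,0,0.01,1,0,0,0,0,0,0.04,1,0,0,0,0,0,0.08,1,0,0,0,0,0,0.08,1])

```text
clock: 21.48
eef_pos: [482.3, 237.4, 180.5]
eef_rot: [0.858, 1.565, 0.388]
wrist_force: [-0.6, 0.1, -0.1]
finger_gap: 94.0
```

Emit:
jog_arm(series=[0,0,0,0.1495,-0.4335,0,1,0,0,0,0.1495,-0.4335,0,1,0,0,0,0.1495,-0.4335,0,1,0,0,0,0.1495,-0.4335,0,1,0,0,0,0.1495,-0.4335,0,1,0,0,0,0.1495,-0.4335,0,1,0,0,0,0.1495,-0.4335,0,1,0,0,0,0.1495,-0.4335,0,1,0,0,0,0.1495,-0.4335,0,1,0,0,0,0.1495,-0.4335,0,1,0,0,0,0.1495,-0.4335,0,1])

```text
clock: 22.85
eef_pos: [630.6, -195.4, 177.3]
eef_rot: [0.619, 1.571, 0.15]
wrist_force: [-0.0, 0.1, 0.3]
finger_gap: 93.8
```

```bash
python3 - <<'E'
from find import *
look("5",[("L",481,237,32.5,75),("M",481,237,27,101),("S",631,-196,21.5,70)])
print(manip.read_state()["eef_pos"])
a=cv2.imread("pics/scene_5.png")[220:370,300:440]; cv2.imwrite("pics/s5c.png",cv2.resize(a,None,fx=4,fy=4))
E
```

```text
top L [481.  235.5] 174 73.7 81.7
top M [481.8 236.9] 131 99.6 104.3
top S hidden
scene L [481.1 236.6] 302 75.0 82.1
scene M [481.7 237.2] 194 99.6 104.0
scene S [ 630.5 -197.2] 116 68.3 74.3
[ 630.70696819 -195.70547927  177.3554592 ]
```

View pics/s5c.png

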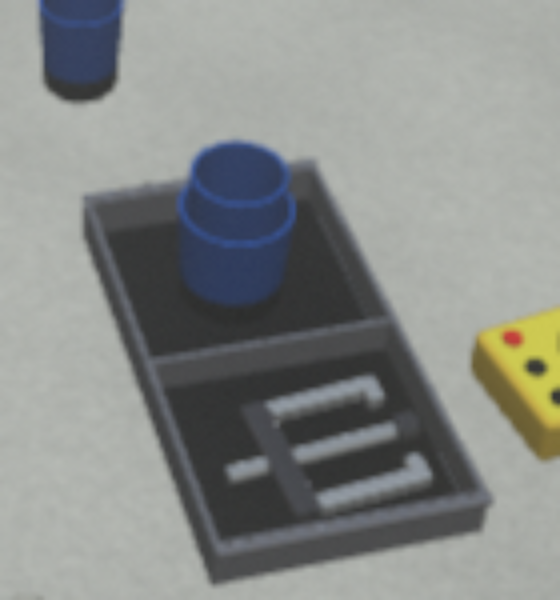

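The medium cup is seated upright in the large one (crop (235,225)), with its rim at about 101 mm as expected. Now the small cup.

Emit:
jog_arm(series=[0,0,0,0,-0.0008,-0.03,1,0,0,0,0,-0.0008,-0.06,1,0,0,0,0,-0.0008,-0.09,1,0,0,0,0,-0.0008,-0.11,1,0,0,0,0,-0.0008,-0.11,1,0,0,0,0,-0.0008,-0.11,1,0,0,0,0,-0.0008,-0.11,0.4,0,0,0,0,-0.0008,-0.11,0.2,0,0,0,0,-0.0008,-0.11,0.1,0,0,0,0,-0.0008,-0.11,0,0,0,0,0,-0.0008,-0.11,-0.1,0,0,0,0,-0.0008,-0.11,-0.2,0,0,0,0,-0.0008,-0.11,-0.2,0,0,0,0,-0.0008,-0.11,-0.2,0,0,0,0,-0.0008,-0.11,-0.2], squeeze=15)

```text
clock: 24.82
eef_pos: [630.7, -197.4, 67.0]
eef_rot: [1.902, 1.571, 1.431]
wrist_force: [0.8, 0.9, 0.1]
finger_gap: 44.3
```

```bash
python3 - <<'E'
from find import *
look("6",[("S",631,-196,21.5,70)])
s=manip.read_state(); print(s["finger_gap"],s["wrist_force"])
a=cv2.imread("pics/scene_6.png")[130:250,170:310]; cv2.imwrite("pics/s6c.png",cv2.resize(a,None,fx=5,fy=5))
E
```

```text
top S hidden
scene S [ 631.  -194.8] 100 69.4 77.0
44.538430168558115 [0.52554782 0.92424903 0.47965356]
```

View pics/s6c.png

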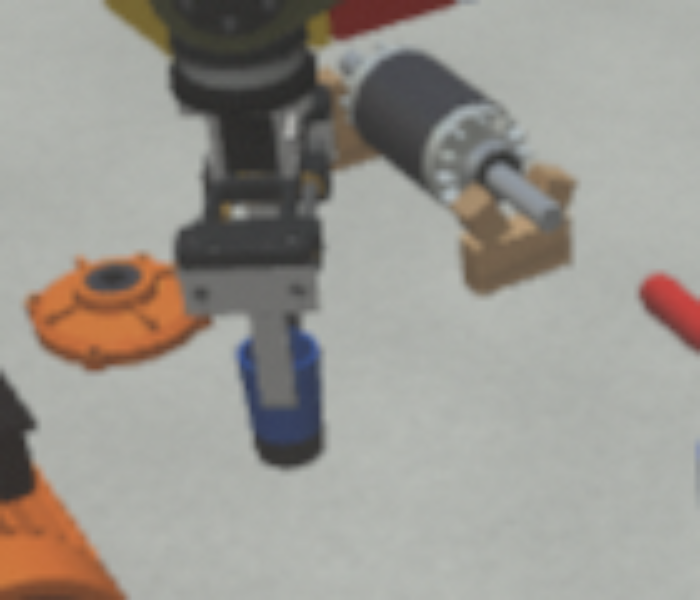

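Emit:
jog_arm(series=[0,0,0,0,0,0.002,-0.2,0,0,0,0,0,0.006,-0.2,0,0,0,0,0,0.012,-0.2,0,0,0,0,0,0.018,-0.2,0,0,0,0,0,0.02,-0.2,0,0,0,0,0,0.02,-0.2])

```text
clock: 25.68
eef_pos: [630.7, -197.5, 87.2]
eef_rot: [0.043, 1.571, -0.428]
wrist_force: [-0.1, -0.9, -0.6]
finger_gap: 44.3
```

```bash
python3 - <<'E'
from find import *
look("7",[("S",631,-196,21.5,90)])
s=manip.read_state(); print(s["finger_gap"],s["wrist_force"],s["eef_pos"],s["moment"])
a=cv2.imread("pics/scene_7.png")[130:250,170:310]; cv2.imwrite("pics/s7c.png",cv2.resize(a,None,fx=5,fy=5))
E
```

```text
top S hidden
scene S [ 631.1 -194.2] 109 89.8 96.5
44.57494659322324 [ 0.07253592 -0.12256536 -1.80966005] [ 630.57920898 -197.40817171   86.85183105] [0.06421019 0.00573454 0.02422043]
```

View pics/s7c.png

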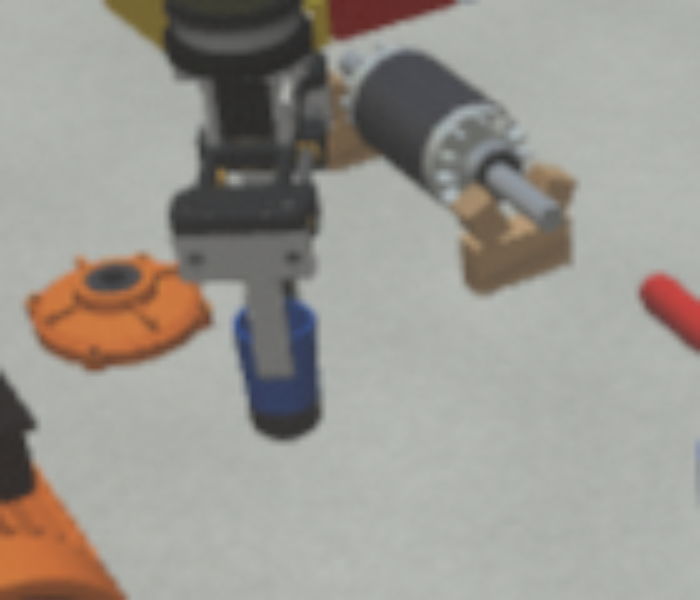

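The small cup hangs upright at crop (278,370). I'll lift it higher and carry it over.

Emit:
jog_arm(series=[0,0,0,0,0,0.008,-0.2,0,0,0,0,0,0.022,-0.2,0,0,0,0,0,0.044,-0.2,0,0,0,0,0,0.066,-0.2,0,0,0,0,0,0.088,-0.2,0,0,0,0,0,0.104,-0.2,0,0,0,0,0,0.111,-0.2,0,0,0,0,0,0.112,-0.2,0,0,0,0,0,0.112,-0.2])

```text
clock: 26.9
eef_pos: [630.5, -197.4, 198.3]
eef_rot: [-3.01, 1.57, 2.802]
wrist_force: [0.1, 0.5, -1.8]
finger_gap: 44.2
```

Emit:
jog_arm(series=[0,0,0,-0.003,0.008,0,-0.2,0,0,0,-0.009,0.025,0,-0.2,0,0,0,-0.018,0.052,0,-0.2,0,0,0,-0.029,0.085,0,-0.2,0,0,0,-0.041,0.12,0,-0.2,0,0,0,-0.053,0.155,0,-0.2,0,0,0,-0.065,0.19,0,-0.2,0,0,0,-0.077,0.225,0,-0.2,0,0,0,-0.089,0.26,0,-0.2,0,0,0,-0.101,0.295,0,-0.2,0,0,0,-0.113,0.33,0,-0.2,0,0,0,-0.124,0.362,0,-0.2,0,0,0,-0.134,0.391,0,-0.2,0,0,0,-0.142,0.414,0,-0.2,0,0,0,-0.147,0.428,0,-0.2,0,0,0,-0.149,0.4335,0,-0.2,0,0,0,-0.149,0.4345,0,-0.2,0,0,0,-0.149,0.4345,0,-0.2,0,0,0,-0.149,0.4345,0,-0.2])

```text
clock: 29.28
eef_pos: [481.9, 236.6, 199.0]
eef_rot: [-1.687, 1.571, -2.159]
wrist_force: [-0.3, 0.5, -2.2]
finger_gap: 44.7
```

```bash
python3 - <<'E'
from find import *
look("8",[("L",481,237,32.5,75),("M",481,237,27,101)])
s=manip.read_state(); print(s["finger_gap"],s["wrist_force"],s["eef_pos"])
a=cv2.imread("pics/scene_8.png")[160:360,280:440]; cv2.imwrite("pics/s8c.png",cv2.resize(a,None,fx=3,fy=3))
E
```

```text
top L hidden
top M hidden
scene L [480.9 236.6] 298 74.8 81.8
scene M [481.3 237. ] 184 99.4 104.0
44.38310905322765 [-0.09755117  0.46442938 -1.21572078] [481.83535111 236.72993448 199.06223428]
```

View pics/s8c.png

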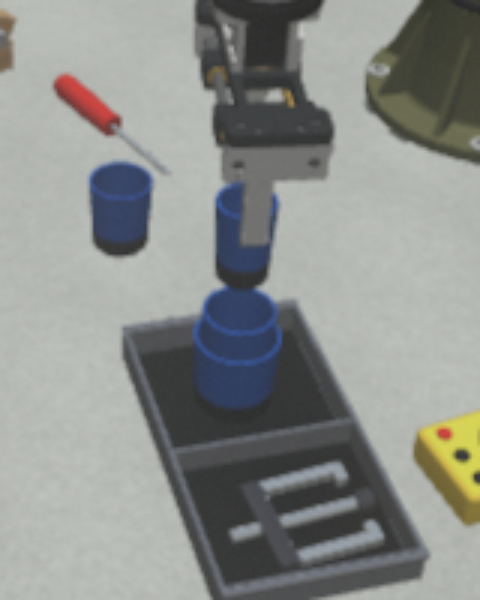

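The small cup is upright above the nest. I'll check its axis numerically before lowering.

```bash
python3 - <<'E'
from find import *
c=manip.camera("scene"); W=pts(c); hsv=cv2.cvtColor(c["color"],cv2.COLOR_BGR2HSV)
for lo,hi in((150,162),(162,174),(174,186)):
    m=np.isfinite(W[...,2])&(hsv[...,0]>100)&(hsv[...,0]<130)&(hsv[...,1]>100)&(np.hypot(W[...,0]-481.8,W[...,1]-236.8)<32)&(W[...,2]>lo)&(W[...,2]<hi)
    P=W[m]; f=lambda p:np.hypot(P[:,0]-p[0],P[:,1]-p[1])-(19+4*(P[:,2]-132)/70)
    print(lo,len(P),least_squares(f,[481,237],loss="soft_l1",f_scale=1).x.round(1))
E
```

```text
150 36 [480.3 234.9]
162 66 [480.5 235.1]
174 43 [479.6 236.6]
```

Emit:
jog_arm(series=[0,0,0,0.0005,0.001,-0.005,-0.2,0,0,0,0.0005,0.001,-0.013,-0.2,0,0,0,0.0005,0.001,-0.02,-0.2,0,0,0,0.0005,0.001,-0.025,-0.2,0,0,0,0.0005,0.001,-0.029,-0.2,0,0,0,0.0005,0.001,-0.033,-0.2,0,0,0,0.0005,0.001,-0.037,-0.2,0,0,0,0.0005,0.001,-0.04,-0.2,0,0,0,0.0005,0.001,-0.04,-0.2])

```text
clock: 30.55
eef_pos: [482.1, 238.0, 158.8]
eef_rot: [-2.243, 1.57, -2.714]
wrist_force: [0.2, -0.0, -1.2]
finger_gap: 44.8
```

Emit:
jog_arm(series=[0,0,0,0,0,-0.003,-0.2,0,0,0,0,0,-0.007,-0.2,0,0,0,0,0,-0.011,-0.2,0,0,0,0,0,-0.015,-0.2,0,0,0,0,0,-0.019,-0.2,0,0,0,0,0,-0.023,-0.2,0,0,0,0,0,-0.027,-0.2,0,0,0,0,0,-0.03,-0.2,0,0,0,0,0,-0.031,-0.2,0,0,0,0,0,-0.032,-0.2,0,0,0,0,0,-0.032,-0.2])

```text
clock: 31.92
eef_pos: [482.2, 238.1, 127.1]
eef_rot: [0.624, 1.571, 0.153]
wrist_force: [0.7, 0.7, -0.5]
finger_gap: 44.7
```

Emit:
jog_arm(series=[0,0,0,0,0,-0.0006,-0.2,0,0,0,0,0,-0.0012,-0.2,0,0,0,0,0,-0.0018,-0.2,0,0,0,0,0,-0.0018,-0.2])

```text
clock: 32.42
eef_pos: [482.2, 238.0, 125.2]
eef_rot: [-2.153, 1.571, -2.624]
wrist_force: [-0.5, 0.4, -1.6]
finger_gap: 44.2
```

Emit:
jog_arm(series=[0,0,0,0,0,-0.0006,-0.2,0,0,0,0,0,-0.001,-0.2,0,0,0,0,0,-0.001,-0.2])

```text
clock: 32.8
eef_pos: [482.2, 238.0, 124.2]
eef_rot: [-2.302, 1.571, -2.772]
wrist_force: [1.0, -0.3, -1.3]
finger_gap: 44.4
```

Emit:
jog_arm(series=[0,0,0,0,0,-0.0005,-0.2,0,0,0,0,0,-0.0005,-0.2,0,0,0,0,0,-0.0005,-0.2])

```text
clock: 33.17
eef_pos: [482.2, 238.0, 123.8]
eef_rot: [-0.595, 1.571, -1.066]
wrist_force: [0.1, -0.4, -1.7]
finger_gap: 44.4
```

Emit:
jog_arm(series=[0,0,0,0,0,-0.0005,-0.2,0,0,0,0,0,-0.0005,-0.2,0,0,0,0,0,-0.0005,-0.2])

```text
clock: 33.55
eef_pos: [482.2, 238.0, 123.2]
eef_rot: [-1.789, 1.571, -2.26]
wrist_force: [0.1, 0.7, -1.2]
finger_gap: 44.2
```

Emit:
jog_arm(series=[0,0,0,0,0,-0.0005,-0.2,0,0,0,0,0,-0.0005,-0.2,0,0,0,0,0,-0.0005,-0.2])

```text
clock: 33.92
eef_pos: [482.3, 238.1, 122.9]
eef_rot: [0.775, 1.57, 0.304]
wrist_force: [-0.6, -1.1, 2.1]
finger_gap: 44.2
```

Emit:
jog_arm(series=[0,0,0,0,0,0,0.05,0,0,0,0,0,0,0.3,0,0,0,0,0,0,0.6,0,0,0,0,0,0,0.8,0,0,0,0,0,0,0.8,0,0,0,0,0,0.01,0.8,0,0,0,0,0,0.04,0.8,0,0,0,0,0,0.08,0.8,0,0,0,0,0,0.12,0.8,0,0,0,0,0,0.12,0.8])

```text
clock: 35.17
eef_pos: [483.0, 238.5, 246.3]
eef_rot: [0.861, 1.565, 0.391]
wrist_force: [0.2, 0.2, -0.5]
finger_gap: 84.6
```

Emit:
jog_arm(series=[0,0,0,-0.05,-0.25,0,0.8,0,0,0,-0.05,-0.25,0,0.8,0,0,0,-0.05,-0.25,0,0.8,0,0,0,-0.05,-0.25,0,0.8,0,0,0,-0.05,-0.25,0,0.8,0,0,0,-0.05,-0.25,0,0.8,0,0,0,-0.05,-0.25,0,0.8])

```text
clock: 36.05
eef_pos: [432.3, -10.9, 242.5]
eef_rot: [-3.042, 1.57, 2.772]
wrist_force: [-0.0, 0.6, 0.8]
finger_gap: 84.5
```

```bash
python3 - <<'E'
from find import *
look("9",[("L",481,237,32.5,75),("M",481,237,27,101),("S",481,237,21.5,127),("U",452,15,27,70)])
print(manip.read_state()["eef_pos"],manip.read_state()["qd"].round(3))
a=cv2.imread("pics/scene_9.png")[200:370,280:440]; cv2.imwrite("pics/s9c.png",cv2.resize(a,None,fx=3.5,fy=3.5))
a=cv2.imread("pics/top_9.png"); cv2.imwrite("pics/t9c.png",a)
E
```

```text
top L [468.6 221.9] 262 77.7 82.7
top M [481.5 236.6] 143 99.4 106.2
top S [482.7 237.7] 117 125.0 130.0
top U [452.   16.5] 22 68.8 72.2
scene L [479.4 234.2] 213 74.9 81.7
scene M [481.  236.8] 227 101.4 108.5
scene S [482.5 238.3] 163 125.3 129.8
scene U [451.5  15.3] 165 69.1 74.1
[432.31511757 -10.92764291 242.54697156] [-0.006 -0.002  0.002 -0.001  0.001 -0.002]
```

View pics/s9c.png

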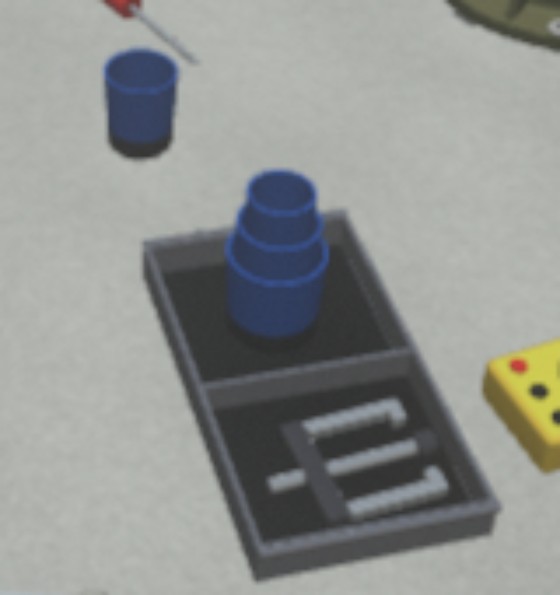

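View pics/t9c.png

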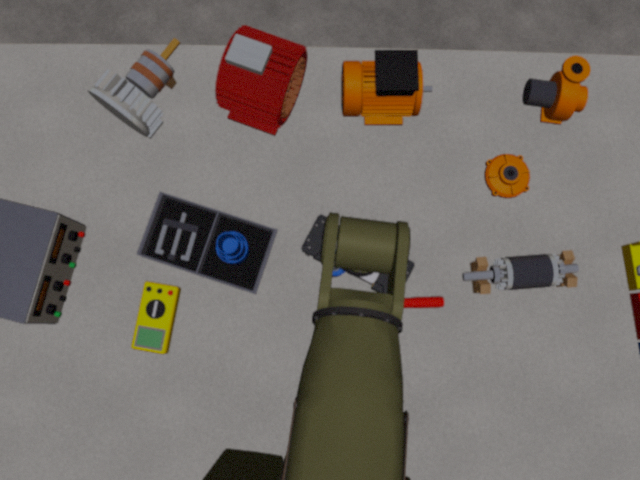

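The nest looks concentric in both pictures: scene crop (278,250), top (232,246). The large cup's rim fit from the top view disagrees with the others, so I'll check it before handing in.

```bash
python3 - <<'E'
from find import *
for n in("top","scene"):
    c=manip.camera(n); W=pts(c); hsv=cv2.cvtColor(c["color"],cv2.COLOR_BGR2HSV)
    d=np.hypot(W[...,0]-481.3,W[...,1]-236.8)
    blue=(hsv[...,0]>100)&(hsv[...,0]<130)&(hsv[...,1]>100)
    for nm,r,z in(("L",32.5,75),("M",27,101),("S",21.5,127)):
        m=np.isfinite(W[...,2])&blue&(d<r+9)&(d>r-5)&(abs(W[...,2]-z)<5)
        P=W[m]; 
        for z0 in (z-0.7,):
            f=lambda p:np.hypot(P[:,0]-p[0],P[:,1]-p[1])-r
            print(n,nm,len(P),least_squares(f,[481,237],loss="soft_l1",f_scale=1).x.round(1),np.median(P[:,2]).round(1),"y-range",P[:,:2].min(0).round(),P[:,:2].max(0).round())
            A=np.c_[P[:,:2]-[481,237],np.ones(len(P))]
    m=np.isfinite(W[...,2])&~blue&(d<44)&(abs(W[...,2]-75)<8); print(" non-blue in L band:",m.sum())
    # top of S rim plane tilt
    # inner floor of S
    m=np.isfinite(W[...,2])&(np.hypot(W[...,0]-482.5,W[...,1]-238)<10)&(W[...,2]<95); print(" small inner floor z",np.median(W[m][:,2]).round(1) if m.any() else None,m.sum())
E
```

```text
top L 94 [481.5 236.4] 73.2 y-range [448. 203.] [515. 269.]
top M 76 [482.3 237.4] 100.0 y-range [455. 210.] [510. 265.]
top S 101 [482.9 237.8] 125.4 y-range [461. 216.] [506. 260.]
 non-blue in L band: 0
 small inner floor z 81.8 68
scene L 99 [480.4 235.9] 74.8 y-range [450. 209.] [515. 270.]
scene M 93 [481.  236.8] 100.9 y-range [455. 212.] [510. 267.]
scene S 99 [482.4 238.1] 125.7 y-range [462. 214.] [506. 260.]
 non-blue in L band: 12
 small inner floor z None 0
```

```bash
python3 -c "
from cell import manip
print(manip.sign_off())"
```

```text
the job is handed in; nothing more can be done
None
```

The three empty cups are nested upright in the tray's empty bay, and I handed the job in at about 36 s of robot time. I gripped each cup near its rim with 15 N and lowered it in small steps until the wrist force showed contact. Then I released it.

**Heights:** In the last pictures the rims were at about 74, 100.5 and 125.5 mm; fully seated would be 75, 101 and 127. The small cup's inner floor read 82 mm against an expected 83.

**Position:** The cup axes lie within about 2 to 3 mm of each other, and the nest stands within a few mm of the bay centre. The arm was clear of everything.

**Left in place:** The cup with the bearing measured within about 1 mm of where it started. The puller, end shield and multimeter, and as much of the screwdriver as the arm left in view, looked unmoved in the pictures; I did not measure them.

**Readings that disagreed:**
- **Large cup position:** my first large-cup rim fit after nesting was about 20 mm off in the top view, because points from the nested cups got into it. The refit agreed with the other views.
- **Small cup grip:** the fingers read about 44.4 mm on the small cup, against 46 expected. It stayed steady and upright, so I did not regrip.
- **Small cup axis:** before lowering, its axis measured about 1.5 to 2 mm off the gripper centre. I corrected for about half of that.

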